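# Start the rolling mill from its control box

## Task

Start the motorised rolling mill from its grey control box, pressing with the fingertips in this order: press down the raised end of the flat rocker so that it tips right over, then push the square steel plunger fully home, then press the large mushroom button fully down and keep it down; the program finishes while still holding it down. Do not press the small round button at any time, and do not pick up or disturb the finial, bowl, cup or hammer.

Things in the scene. Friction and masses are not known exactly. Their poses are not given: they have to be found in the camera images.
- console: Fixed grey metal control box, 250 x 250 x 60 mm high, on the table; origin at the centre of its underside, z up, flat top 60 mm above it. Four controls stand on the top, aligned with the box's axes, at the corners of a 110 mm square about its centre (x, y = +-55 mm in the box's frame); which is at which corner varies. The box's x points roughly away from the robot (yaw within 0.4 rad).
- rocker_base: Low black base of the rocker, 70 x 52 mm, fixed on the box's top (origin there, at its centre), at most 16 mm high. It carries the rocker, a black plastic paddle 60 mm long along the box's x, 36 mm wide, 8 mm thick, with three thin bright ridges near its raised end, the end on the box's +x side. The pivot runs along the box's y, 18 mm above the box's top.
- rocker_end (a point): Point on the middle line of the paddle's flat upper face, 22 mm from the pivot towards its raised +x end; it moves with the paddle. At the start the face slopes 0.2 rad up towards +x and this point is about 28 mm above the box's top; tipped over it slopes 0.2 rad down and this point is about 19.5 mm above it. Over the pivot the face is always 24 mm above the box's top.
- rocker (a joint): Tilt of the rocker, rad: 0 (to 0.05) at the start, grows as the raised +x end goes down, stop at 0.40 (tipped right over; above 0.34 counts). No spring: dry friction of 0.035 N m (about 2.5 N pressed 14 mm from the pivot); it stays where it is left.
- latch_top (a point): Centre of the top face of the square steel plunger, 28 x 28 mm, upright; 26 mm above the box's top when out, 16 mm when home (its flat 50 x 50 mm base plate is 6 mm high). The point moves with the plunger.
- latch (a joint): Depth of the plunger, m: 0 (to 0.001) at the start, grows as it is pushed down, stop at 0.010 (home; above 0.008 counts). No spring: it moves against 3 N of dry friction and stays where it is left.
- palm_top (a point): Centre of the flat top of the large black mushroom button, head 52 mm across (flat part 30 mm), on a 54 mm grey collar; 32 mm above the box's top when up, 24 mm when fully down. The point moves with the button.
- palm_base: Grey collar of the mushroom button, 54 mm across, 10 mm high, fixed on the box's top, with the button that it carries; origin at the centre of its underside.
- palm (a joint): Depth of the mushroom button, m: 0 up, stop at 0.008 (fully down; above 0.006 counts). Spring return: starts to move at about 1.8 N, fully down at 6 N.
- small_top (a point): Centre of the top of the small round black button, 20 mm across, on a 36 mm grey collar; 22 mm above the box's top. Not to be pressed.
- small (a joint): Depth of the small round button, m: 0 up, stop at 0.006. Must stay up.
- finial: Loose copper finial (turned ornament), 28 mm across, 45 mm high, standing upright on the middle of the box's top; origin at the centre of its underside. Leave alone.
- bowl: Loose copper bowl, 160 mm across, 60 mm high, on the table beside the box (+y side); origin at the centre of its underside. Leave alone.
- cup: Loose copper cup, 68 mm across, 75 mm high, on the table behind the box (+x side); origin at the centre of its underside. Leave alone.
- hammer: Loose hammer, 260 mm long, lying on the table beside the box (-y side), steel head, wooden handle; origin at mid length on the table. Leave alone.

How it is judged:
By the outcome, as a careful person would: the job done as asked, in the order asked, and still so for the second after the job is handed in, while the arm keeps its last pose, push and grip.
It also fails if it takes over 35 s, if anything falls off the work surface, if the arm or the gripper's body presses on something with over 40 N, if the wrist force passes 120 N, or if a joint passes its speed limit or range.

## Robot

A 6-joint arm with a two-finger parallel gripper is mounted at the origin on the work surface. World frame = base frame: x ahead of the robot, y to its left, z up, the work surface at z = 0. Lengths are in m, angles in rad, forces in N, time in s.
With the tool pointing down it reaches from about 0.4 to 0.825 m from the base axis. Payload 7 kg.
Tool frame: the origin (TCP) lies midway between the tips of the shut fingers; the grasp point (between the pads) lies bot.hold_point_z behind it (bot.hold_point_z is the distance from the TCP to the grasp point, in m); z points along the fingers, y is the line along which they close (so a half turn about z gives the same grasp; the last joint's range is limited). The gripper opens to 85 mm and grips with 20 to 120 N. Pads are 22 mm wide; open, the fingers measure 114 mm over their backs; the gripper's body (76 mm by 85 mm) begins 54 mm behind the grasp point. The pads swing forward as they close: fully open they stand 13 mm farther back than shut.
Start: joints at [0.288, 0.359, 0.012, 0, -1.224, -0.288], TCP at [0.675, -0, 0.231] pointing down, gripper open.
Joint ranges: [-3.07, 3.07], [-1.43, 2.12], [-1.02, 1.25], [-3.03, 1.67], [-3.05, -0], [-3.03, 3.03]. Speed limits (rad/s): [2.39, 2.39, 3.01, 3.14, 3.14, 3.14].

## Interface

Orientations are given as a unit quaternion [w, x, y, z].
In Python, from bench import bot, read_camera, camera_info, order gives the robot as it stands.
- The arm moves only by the tool play_rows, never from a script. Its argument "deltas" is a list of rows, each a list of 7 numbers: the turn, a rotation vector about the tool's x, y, z normalised to -1 to 1, where 1 is 360 degrees, then the shift along the tool's x, y, z normalised to -1 to 1, where 1 is 0.4 m, then the opening, from 0 (shut) to 1 (fully open). In form: [[rx, ry, rz, x, y, z, gripper], ...]. A call has exactly 10 rows; each row is the pose to reach, as a shift and turn from the pose commanded when the call began, along the tool's axes at that moment, turning the shorter way round; what a row does not reach only later rows make up. A row lasts 1/12 s, in which the tool goes at most 41.7 mm and 7.16 degrees, less where a joint would pass 70% of its speed; a pose out of reach is approached as far as the arm can. A call with a number of a shift or a turn outside -1 to 1 is refused whole. A call with a gripper value outside its range is refused whole. The fingers move at their own pace and stop on an object; "newtons" is the grip in N (left out, the last holds). Time passes only in rows, so rows that repeat a pose let the fingers close, or fill a call up. It gives the time, the measured TCP pose, the force, the opening and the grip force at its end, in the units of the state.
- bot.observe(): the state, without advancing time (a new reading comes with each control period).
- read_camera(name): name is "scene" or "side" or "wrist"; returns (picture, depth): 420x560x3 uint8, blue, green, red; 420x560 float32, m along the optical axis (not along the pixel's ray), 0 where there is no reading.
- camera_info(name): a dict with "intrinsics" (3x3 intrinsics, pixels), "eye" and "rotation" of the camera in the world; the wrist camera has in their place "T_tool_cam" (4x4, takes a point from camera to tool coordinates, whose origin is the TCP and whose axes are the flange's). Camera axes: x right, y down, z forward; pixel columns grow to the right and rows downward; lengths in m; the calibration is good to about 2 mm. A picture is of the moment at which its call begins: read the wrist's pose just before it. camera_info takes no time and is no camera call.
- order.sign_off(): hands the job in; it is judged then, once.
The state is a dict: "clock": time; "qpos": joint angles; "qvel": joint speeds; "joint_torque": joint torques, N m; "position": TCP position; "tcp_rot": TCP orientation; "ft_force": force on the tool from outside, world axes, zero at the start; "wrist_torque": the same for the moment, N m; "finger_gap": finger opening in m; "grasp_force": force on a finger pad.
Only numpy, scipy, OpenCV 4.12 (cv2) and the standard library are available. Lean on these libraries where they do the work, as an engineer would, in place of code of your own. Each camera call takes 0.05 s, during which the arm holds its last target. There are 200 camera calls.

## Working session

There is one attempt and no reset: what is moved stays moved. The work goes in short steps, Python scripts to look and compute and a tool call to move; the robot and the scene stay as the last step left them, time stands still between calls to the robot, and variables do not carry over. Pictures are saved under pics/ and viewed, at most 10 in all, crops included, and the job is handed in when it is done.

Besides the shell and the picture viewer there is one more tool, called by a JSON object that holds its "name" and its "arguments", one argument or row to a line. play_rows: Moves the arm, as the interface text tells. Its arguments: {"type":"object","properties":{"deltas":{"type":"array"},"newtons":{"type":"number"}},"required":["deltas"]}

```bash
mkdir -p pics
python3 - <<'E'
from bench import *
import cv2,numpy as np
s=bot.observe();print(s['clock'],s['position'],s['tcp_rot'],s['finger_gap'],bot.hold_point_z)
for n in('scene','wrist'):
    p,d=read_camera(n);cv2.imwrite(f'pics/{n}0.png',p);np.save(f'pics/{n}0.npy',d)
    print(n,camera_info(n))
E
```

```text
0.0 [ 6.74518598e-01 -3.42546535e-05  2.30348179e-01] [-6.45992065e-04 -7.07062273e-01  7.07150788e-01  5.37080299e-04] 0.08522713141865224 0.0187
scene {'intrinsics': array([[511.28122745,   0.        , 275.44587938],
       [  0.        , 511.28122745, 202.27329221],
       [  0.        ,   0.        ,   1.        ]]), 'eye': array([ 0.97824387, -0.55669167,  0.85569379]), 'rotation': array([-0.34961147,  0.90212289,  0.23195316, -0.10071669])}
wrist {'intrinsics': array([[359.70920111,   0.        , 273.28363785],
       [  0.        , 359.70920111, 207.21577505],
       [  0.        ,   0.        ,   1.        ]]), 'T_tool_cam': array([[-1.17224963e-04, -9.58209315e-01, -2.86067992e-01,
         7.27542738e-02],
       [ 9.99999727e-01,  9.65315089e-05, -7.33120545e-04,
         3.01094117e-04],
       [ 7.30097510e-04, -2.86067999e-01,  9.58209041e-01,
        -1.41638325e-01],
       [ 0.00000000e+00,  0.00000000e+00,  0.00000000e+00,
         1.00000000e+00]])}
```

View pics/scene0.png

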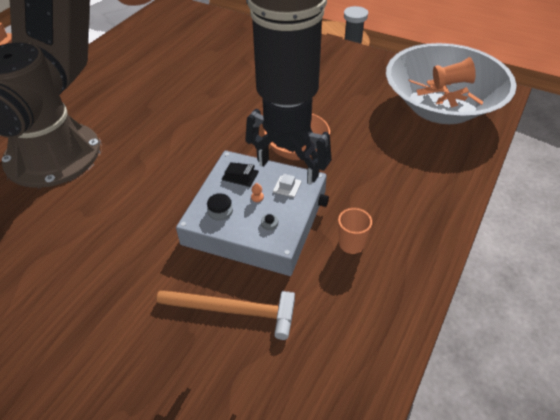

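View pics/wrist0.png

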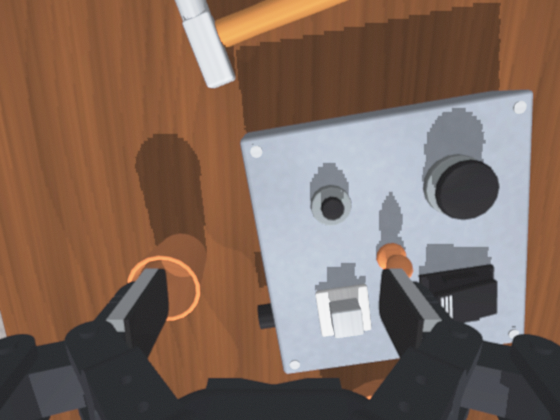

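The box is clear in the wrist view. Its screws are at (256,152), (520,107), (514,333) and (294,366). The mushroom is at (467,190), the small button at (332,207), the plunger at (346,312) and the rocker at (458,295), with its ridges at (447,305). I'll cast these pixels onto planes at the known heights.

```bash
cat > h.py <<'E'
from bench import *
import numpy as np,cv2
from scipy.spatial.transform import Rotation as R
def rot(q):return R.from_quat([*q[1:],q[0]]).as_matrix()
def cam(n,s):
    c=camera_info(n);K=c['intrinsics']
    if n=='wrist':
        T=c['T_tool_cam'];Q=rot(s['tcp_rot']);return K,Q@T[:3,:3],Q@T[:3,3]+s['position']
    return K,rot(c['rotation']),c['eye']
def cast(C,uv,z):
    K,Q,e=C;r=Q@np.linalg.inv(K)@[*uv,1];return e+r*(z-e[2])/r[2]
def pt(C,uv,d):
    K,Q,e=C;return e+Q@np.linalg.inv(K)@[*uv,1]*d
E
python3 - <<'E'
from h import *
s=bot.observe();C=cam('wrist',s);p=cv2.imread('pics/wrist0.png');d=np.load('pics/wrist0.npy')
scr=[cast(C,u,.061) for u in[(256,152),(520,107),(514,333),(294,366)]]
scr=np.array(scr);print(scr.round(4),[np.linalg.norm(scr[i]-scr[i-1]).round(4) for i in range(4)])
c=scr.mean(0)[:2]
v=(scr[0]-scr[1])+(scr[3]-scr[2]);w=(scr[3]-scr[0])+(scr[2]-scr[1])
print('c',c,'yaw',np.arctan2(v[1],v[0]),np.arctan2(-w[0],w[1]))
yaw=(np.arctan2(v[1],v[0])+np.arctan2(-w[0],w[1]))/2
Rb=np.array([[np.cos(yaw),-np.sin(yaw)],[np.sin(yaw),np.cos(yaw)]])
for n,o in dict(rocker=(-55,55),rend=(-55+22,55),latch=(55,55),palm=(-55,-55),small=(55,-55)).items():print(n,(c+Rb@np.array(o)/1e3).round(4))
# dark blobs above top, from depth + screen mask
h,wd=d.shape;vv,uu=np.mgrid[:h,:wd];K,Q,e=C
P=e+d[...,None]*(np.stack([(uu-K[0,2])/K[0,0],(vv-K[1,2])/K[1,1],np.ones_like(d)],-1)@Q.T)
for n,u in dict(box=(300,250),palm=(467,190),small=(332,207),latch=(346,322)).items():print(n,P[u[1],u[0]].round(4))
z=P[...,2]
for n,u,lo,hi in[('palm',(467,190),.088,.096),('small',(332,207),.079,.086),('latch',(346,322),.083,.09)]:
    m=((z>lo)&(z<hi)).astype(np.uint8);_,L=cv2.connectedComponents(m);k=L==L[u[1],u[0]]
    q=P[k];mm=(q.min(0)+q.max(0))/2;print(n,k.sum(),mm.round(4),np.ptp(q,axis=0).round(4))
E
```

```text
[[ 0.6892 -0.0297  0.061 ]
 [ 0.4686 -0.067   0.061 ]
 [ 0.4316  0.1525  0.061 ]
 [ 0.6528  0.1924  0.061 ]] [np.float64(0.225), np.float64(0.2238), np.float64(0.2227), np.float64(0.2247)]
c [0.56052686 0.0620576 ] yaw 0.17291703050514812 0.1646705594776218
rocker [0.4971 0.107 ]
rend [0.5188 0.1107]
latch [0.6055 0.1255]
palm [ 0.5155 -0.0014]
small [0.624  0.0171]
box [0.6491 0.0629 0.0587]
palm [ 0.5183 -0.0032  0.0906]
small [0.6246 0.0141 0.0805]
latch [0.6072 0.1236 0.0844]
palm 2649 [ 0.5154 -0.0017  0.0905] [0.0485 0.0478 0.0049]
small 370 [0.6236 0.0166 0.081 ] [0.0189 0.0186 0.0039]
latch 783 [0.6057 0.1248 0.0849] [0.0302 0.0311 0.0037]
```

The screws, blobs and nominal layout agree to about 1 mm. Next I shut the fingers and go above the rocker end.

{"name": "play_rows", "arguments": {
  "deltas": [
    [0,0,0,-0.05,0.07,0.04,0],
    [0,0,0,-0.1,0.14,0.08,0],
    [0,0,0,-0.15,0.21,0.12,0],
    [0,0,0,-0.2,0.28,0.16,0],
    [0,0,0,-0.25,0.35,0.2,0],
    [0,0,0,-0.278,0.384,0.25,0],
    [0,0,0,-0.278,0.384,0.27,0],
    [0,0,0,-0.278,0.384,0.29,0],
    [0,0,0,-0.278,0.384,0.3,0],
    [0,0,0,-0.278,0.384,0.3,0]
  ],
  "newtons": 40
}}

```text
clock: 0.93
position: [0.5217, 0.1107, 0.1105]
tcp_rot: [-0.001, -0.707, 0.707, 0.0]
ft_force: [0.2, -0.4, -0.2]
finger_gap: 0.0001
grasp_force: 0.0
```

Run:
```python
from h import *
s=bot.observe();print(s['clock'],s['position'],s['tcp_rot'],s['finger_gap'],s['ft_force'])
p,d=read_camera('wrist');cv2.imwrite('pics/w1.png',p)
C=cam('wrist',s);print(C[0]@C[1].T@(np.array([.5188,.1107,.088])-C[2]))
```

```text
0.9333 [0.52169301 0.11074432 0.11052798] [-6.07527634e-04 -7.06884879e-01  7.07328343e-01  1.18785084e-04] 9.706100585955099e-05 [ 0.23615364 -0.43077364 -0.21761569]
[49.64455351 45.08033088  0.1781109 ]
```

View pics/w1.png

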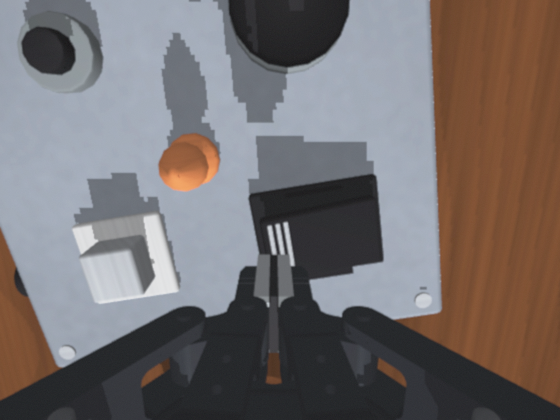

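The fingertips, at about (275,258), are over the ridges at the rocker's raised end. I'll press gradually.

{"name": "play_rows", "arguments": {
  "deltas": [
    [0,0,0,0,0,0.03,0],
    [0,0,0,0,0,0.045,0],
    [0,0,0,0,0,0.052,0],
    [0,0,0,0,0,0.058,0],
    [0,0,0,0,0,0.063,0],
    [0,0,0,0,0,0.067,0],
    [0,0,0,0,0,0.071,0],
    [0,0,0,0,0,0.074,0],
    [0,0,0,0,0,0.076,0],
    [0,0,0,0,0,0.076,0]
  ]
}}

```text
clock: 1.82
position: [0.5218, 0.1115, 0.0811]
tcp_rot: [-0.001, 0.707, -0.707, 0.0]
ft_force: [1.7, 0.2, 1.8]
finger_gap: -0.0001
grasp_force: 1.3
```

{"name": "play_rows", "arguments": {
  "deltas": [
    [0,0,0,0,0,0.001,0],
    [0,0,0,0,0,0.002,0],
    [0,0,0,0,0,0.003,0],
    [0,0,0,0,0,0.004,0],
    [0,0,0,0,0,0.005,0],
    [0,0,0,0,0,0.006,0],
    [0,0,0,0,0,0.007,0],
    [0,0,0,0,0,0.008,0],
    [0,0,0,0,0,0.008,0],
    [0,0,0,0,0,0.008,0]
  ]
}}

```text
clock: 2.65
position: [0.5221, 0.1115, 0.0797]
tcp_rot: [-0.001, 0.707, -0.707, 0.001]
ft_force: [-4.2, 1.0, 20.5]
finger_gap: 0.0002
grasp_force: 9.7
```

The rocker is against its stop at 20 N. Now I lift and move above the plunger.

{"name": "play_rows", "arguments": {
  "deltas": [
    [0,0,0,0,0,-0.03,0],
    [0,0,0,0,0,-0.08,0],
    [0,0,0,-0.006,-0.03,-0.11,0],
    [0,0,0,-0.014,-0.08,-0.11,0],
    [0,0,0,-0.022,-0.13,-0.11,0],
    [0,0,0,-0.03,-0.18,-0.11,0],
    [0,0,0,-0.035,-0.212,-0.11,0],
    [0,0,0,-0.035,-0.212,-0.08,0],
    [0,0,0,-0.035,-0.212,-0.06,0],
    [0,0,0,-0.035,-0.212,-0.06,0]
  ]
}}

```text
clock: 3.48
position: [0.6037, 0.1242, 0.0987]
tcp_rot: [-0.003, -0.707, 0.707, 0.001]
ft_force: [-1.3, 0.4, -0.2]
finger_gap: -0.0001
grasp_force: 0.0
```

Run:
```python
from h import *
s=bot.observe();print(s['clock'],s['position'],s['ft_force'])
p,d=read_camera('wrist');q,_=read_camera('scene')
C=cam('scene',s);v=C[0]@C[1].T@(np.array([.5605,.062,.08])-C[2]);u=(v[:2]/v[2]).astype(int)
c=q[u[1]-75:u[1]+75,u[0]-100:u[0]+100]
cv2.imwrite('pics/w2.png',np.vstack([p[:,:],cv2.resize(c,(560,180),interpolation=2)[:180]]))
```

```text
3.4833 [0.60366521 0.12424692 0.09870521] [-1.293429    0.41300808 -0.18095079]
```

View pics/w2.png

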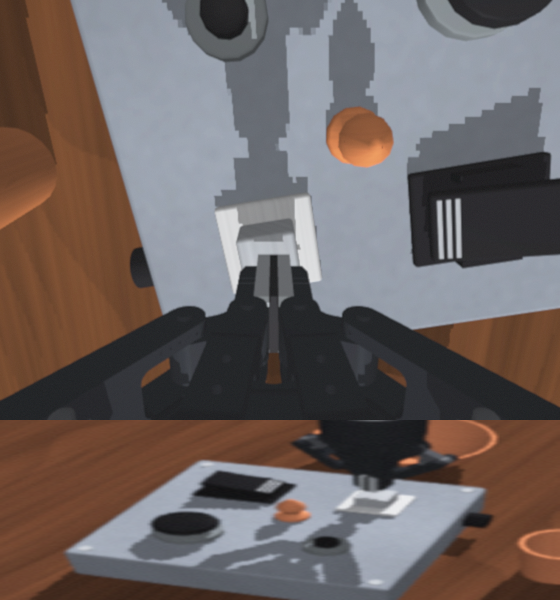

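The rocker paddle is tipped over, and the tips, at about (273,258), are over the plunger. I'll press it.

{"name": "play_rows", "arguments": {
  "deltas": [
    [0,0,0,0,0,0.02,0],
    [0,0,0,0,0,0.032,0],
    [0,0,0,0,0,0.038,0],
    [0,0,0,0,0,0.044,0],
    [0,0,0,0,0,0.05,0],
    [0,0,0,0,0,0.055,0],
    [0,0,0,0,0,0.059,0],
    [0,0,0,0,0,0.062,0],
    [0,0,0,0,0,0.064,0],
    [0,0,0,0,0,0.064,0]
  ]
}}

```text
clock: 4.42
position: [0.6064, 0.1253, 0.0761]
tcp_rot: [-0.0, 0.707, -0.707, 0.0]
ft_force: [1.1, 0.1, 0.2]
finger_gap: 0.0003
grasp_force: 0.0
```

{"name": "play_rows", "arguments": {
  "deltas": [
    [0,0,0,0,0,0.001,0],
    [0,0,0,0,0,0.002,0],
    [0,0,0,0,0,0.003,0],
    [0,0,0,0,0,0.004,0],
    [0,0,0,0,0,0.005,0],
    [0,0,0,0,0,0.006,0],
    [0,0,0,0,0,0.007,0],
    [0,0,0,0,0,0.008,0],
    [0,0,0,0,0,0.008,0],
    [0,0,0,0,0,0.008,0]
  ]
}}

```text
clock: 5.25
position: [0.6068, 0.1253, 0.0759]
tcp_rot: [-0.001, 0.707, -0.707, 0.001]
ft_force: [-9.1, -0.8, 22.2]
finger_gap: 0.0002
grasp_force: 11.4
```

The plunger is home, with 22 N at its stop. Next I go high over the finial to the mushroom button.

{"name": "play_rows", "arguments": {
  "deltas": [
    [0,0,0,0,0,-0.06,0],
    [0,0,0,0,0,-0.14,0],
    [0,0,0,0,0,-0.22,0],
    [0,0,0,0.06,0.04,-0.24,0],
    [0,0,0,0.12,0.085,-0.24,0],
    [0,0,0,0.18,0.13,-0.24,0],
    [0,0,0,0.25,0.18,-0.24,0],
    [0,0,0,0.317,0.225,-0.2,0],
    [0,0,0,0.317,0.225,-0.13,0],
    [0,0,0,0.317,0.225,-0.1,0]
  ]
}}

```text
clock: 6.08
position: [0.5145, -0.003, 0.1113]
tcp_rot: [0.0, -0.706, 0.708, 0.0]
ft_force: [-1.2, 0.4, -0.4]
finger_gap: -0.0003
grasp_force: 0.0
```

Run:
```python
from h import *
s=bot.observe();print(s['clock'],s['position'],s['ft_force'])
p,d=read_camera('wrist');cv2.imwrite('pics/w3.png',p)
```

```text
6.0833 [ 0.51447283 -0.00303578  0.11127659] [-1.15588403  0.38326195 -0.38717593]
```

View pics/w3.png

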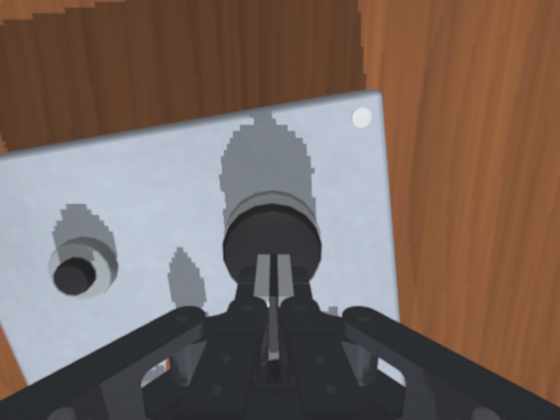

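The tips, at about (273,257), are over the middle of the mushroom head, which is centred near (272,245). I'll press it and hold.

{"name": "play_rows", "arguments": {
  "deltas": [
    [0,0,0,0,0,0.03,0],
    [0,0,0,0,0,0.045,0],
    [0,0,0,0,0,0.052,0],
    [0,0,0,0,0,0.058,0],
    [0,0,0,0,0,0.064,0],
    [0,0,0,0,0,0.07,0],
    [0,0,0,0,0,0.074,0],
    [0,0,0,0,0,0.076,0],
    [0,0,0,0,0,0.078,0],
    [0,0,0,0,0,0.078,0]
  ]
}}

```text
clock: 6.97
position: [0.5165, -0.0016, 0.0838]
tcp_rot: [-0.0, 0.707, -0.707, 0.0]
ft_force: [-9.5, 0.9, 22.1]
finger_gap: 0.0003
grasp_force: 11.2
```

{"name": "play_rows", "arguments": {
  "deltas": [
    [0,0,0,0,0,0.001,0],
    [0,0,0,0,0,0.001,0],
    [0,0,0,0,0,0.002,0],
    [0,0,0,0,0,0.002,0],
    [0,0,0,0,0,0.003,0],
    [0,0,0,0,0,0.003,0],
    [0,0,0,0,0,0.003,0],
    [0,0,0,0,0,0.003,0],
    [0,0,0,0,0,0.003,0],
    [0,0,0,0,0,0.003,0]
  ]
}}

```text
clock: 7.8
position: [0.5166, -0.0016, 0.0836]
tcp_rot: [-0.001, 0.708, -0.707, 0.001]
ft_force: [-13.2, 1.1, 32.8]
finger_gap: 0.0003
grasp_force: 16.4
```

Run:
```python
from h import *
s=bot.observe();print(s['clock'],s['position'],s['ft_force'])
p,d=read_camera('scene');q,_=read_camera('side');
C=cam('scene',s);o=[]
for n,im in(('scene',p),('side',q)):
    C=cam(n,s);v=C[0]@C[1].T@(np.array([.5605,.062,.08])-C[2]);u=(v[:2]/v[2]).astype(int)
    o.append(cv2.resize(im[max(u[1]-75,0):u[1]+75,max(u[0]-100,0):u[0]+100],(400,300),interpolation=2))
cv2.imwrite('pics/end.png',np.hstack(o))
```

```text
7.8 [ 0.51661803 -0.00158015  0.0836349 ] [-13.17734124   1.07219516  32.77639626]
```

View pics/end.png

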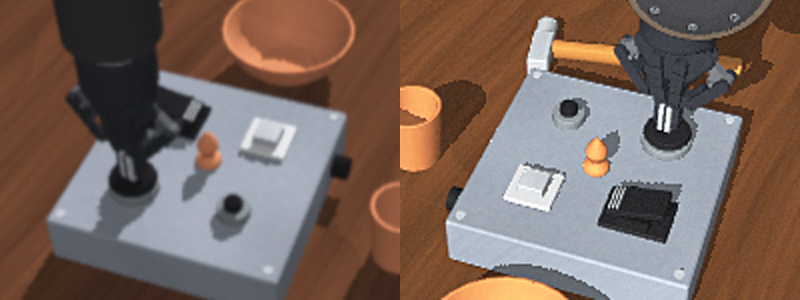

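The picture shows the rocker tipped, the plunger home, the mushroom held down and the finial standing. I'll ease the push slightly for margin and then hand in.

{"name": "play_rows", "arguments": {
  "deltas": [
    [0,0,0,0,0,-0.001,0],
    [0,0,0,0,0,-0.002,0],
    [0,0,0,0,0,-0.003,0],
    [0,0,0,0,0,-0.003,0],
    [0,0,0,0,0,-0.003,0],
    [0,0,0,0,0,-0.003,0],
    [0,0,0,0,0,-0.003,0],
    [0,0,0,0,0,-0.003,0],
    [0,0,0,0,0,-0.003,0],
    [0,0,0,0,0,-0.003,0]
  ]
}}

```text
clock: 8.73
position: [0.5165, -0.0016, 0.0838]
tcp_rot: [-0.001, 0.707, -0.707, 0.001]
ft_force: [-9.5, 1.7, 23.5]
finger_gap: -0.0001
grasp_force: 11.1
```

```bash
python3 -c "
from bench import *
s=bot.observe();print(s['position'],s['ft_force'])
if s['position'][2]<.0845 and s['ft_force'][2]>10: print(order.sign_off())"
```

```text
[ 0.5165002  -0.00155764  0.0838417 ] [-9.46593716  1.70135883 23.51626181]
the job is handed in; nothing more can be done
None
```

The job is handed in at 8.7 s: rocker tipped over, plunger pushed home, and mushroom button held fully down at about 23 N; the small button was not pressed and the loose items were not touched.

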